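# Restock the café display boards

### The arm

A 6-joint arm with a two-finger parallel gripper is mounted at the origin on the work surface. World frame = base frame: x ahead of the robot, y to its left, z up, the work surface at z = 0. Lengths are in m, angles in rad, forces in N, time in s.
With the tool pointing down it reaches from about 0.35 to 0.85 m from the base axis. Payload 8.1 kg.
Tool frame: the origin (TCP) lies between the finger pads; the fingertips stand 11 mm ahead of it and the grasp point (between the pads) lies 8 mm behind it (robot.tips_ahead is the distance from the TCP to the fingertips, in m); z points along the fingers, y is the line along which they close (so a half turn about z gives the same grasp; the last joint's range is limited). The gripper opens to 93 mm and grips with 3 to 60 N. Pads are 15 mm wide; open, the fingers measure 128 mm over their backs; the gripper's body (75 mm by 188 mm) begins 65 mm behind the grasp point.
Start: joints at [1.029, 0.13, 1.488, -0, 1.523, -0.085], TCP at [0.265, 0.538, 0.23] pointing down, gripper open.
Joint ranges: [-2.96, 2.96], [-0.89, 2.26], [0.02, 2.5], [-1.34, 4.48], [0, 2.73], [-2.66, 2.66]. Speed limits (rad/s): [2.39, 2.39, 2.79, 3.14, 3.14, 3.14].

### API

Orientations are given as a rotation vector (axis times angle).
In Python, from plant import robot gives the robot as it stands. The module is installed in compiled form; this text tells all that it offers.
- The arm moves only by the tool move_arm, never from a script. Its argument "deltas" is one flat list of numbers, 7 for each row, row after row: the shift along the tool's x, y, z in m, then the turn, a rotation vector about the tool's x, y, z in rad, then the opening, from 0 (shut) to 1 (fully open). A call has 1 to 12 rows; each row is the pose to reach, as a shift and turn from the pose commanded when the call began, along the tool's axes at that moment; what a row does not reach only later rows make up. A row lasts 1/8 s, in which the tool goes at most 62.5 mm and 10.7 degrees, less where a joint would pass 70% of its speed; a pose out of reach is approached as far as the arm can. A call with a gripper value outside its range is refused whole. The fingers move at their own pace and stop on an object; "squeeze" is the grip in N (left out, the last holds). Time passes only in rows, so rows that repeat a pose let the fingers close. It gives the time, the measured TCP pose, the force, the opening and the grip force at its end, in the units of the state.
- robot.read_state(): the state, without advancing time (a new reading comes with each control period).
- robot.read_camera(name): name is "scene" or "side" or "wrist"; returns (picture, depth): 480x640x3 uint8, red, green, blue; 480x640 float32, m along the optical axis (not along the pixel's ray), 0 where there is no reading.
- robot.camera_model(name): a dict with "K" (3x3 intrinsics, pixels), "R" (3x3) and "t" (3): a world point X has camera coordinates R X + t; the wrist camera has in their place "tool_from_camera" (4x4, takes a point from camera to tool coordinates, whose origin is the TCP and whose axes are the flange's). Camera axes: x right, y down, z forward; pixel columns grow to the right and rows downward; lengths in m; the calibration is good to about 2 mm. A picture is of the moment at which its call begins: read the wrist's pose just before it. camera_model takes no time and is no camera call.
- robot.close_job(): hands the job in; it is judged then, once.
Trained networks look in the newest picture that a camera, given by its name, has taken for a name from the list of things; names that differ only in an ending like _2 or _b are one class to them, and where a whole thing is asked for, a point or a joint stands for the part that bears it (a point fixed in the world has none). Each returns a list of dicts, best first, with "confidence" (0 to 1); they miss things now and then, are a little off and sometimes report something else, mostly with a low value. They report only what shows in the picture. A call takes as long as a camera call.
- robot.recognise(camera, label): "uv" ([column, row] in pixels, amid what is visible of it).
The state is a dict: "t": time; "q": joint angles; "dq": joint speeds; "joint_torque": joint torques, N m; "tool_pos": TCP position; "orientation": TCP orientation; "force": force on the tool from outside, world axes, zero at the start; "wrist_torque": the same for the moment, N m; "opening": finger opening in m; "gripper_force": force on a finger pad.
Only numpy, scipy, OpenCV 4.12 (cv2) and the standard library are available. Lean on these libraries where they do the work, as an engineer would, in place of code of your own. Each camera call takes 0.05 s, during which the arm holds its last target. There are 200 camera calls.

### The job

Restock the four wooden display boards on the café counter: each board has a dummy drink fixed to it and an empty black square next to the dummy. Stand the bottle, the carton, the can and the jar, one after another, in the middle of the square on the board with the matching dummy, the carton turned square with its board like its dummy. Keep all of them upright, and leave the milk jug and the bowl where they are.

Things in the scene. Friction and masses are not known exactly. Their poses are not given: they have to be found in the camera images.
- bottle_center (a point): Centre (60 mm above its foot, half-way up) of the loose juice bottle: round, amber with a paper band, 58 mm in diameter up to 88 mm above the foot, then tapering to a 31 mm white cap; 120 mm tall in all, about 0.3 kg. Stands upright on the counter; z up its axis.
- carton_center (a point): Centre (58 mm above its foot, half-way up) of the loose drink carton: an upright brick of white paper with a brown band, 60 mm (its x) x 40 mm (its y), flat sides up to 108 mm, with a thin ridge (46 x 4 mm, along x) on top up to 116 mm; about 0.25 kg; z up.
- can_center (a point): Centre (50 mm above its foot, half-way up) of the loose drink can: plain aluminium cylinder, 53 mm in diameter, 100 mm tall, about 0.27 kg; z up its axis.
- jar_center (a point): Centre (30 mm above its foot, half-way up) of the loose squat jar: white ceramic, 64 mm in diameter up to 40 mm above its foot, with a 62 mm plain steel lid from 46 mm to the top at 60 mm (narrower, 58 mm, just below the lid); about 0.24 kg; z up its axis.
- pad_bottle (a point): Centre of the empty black rubber square (70 x 70 mm, flush with the wood) on the display board that carries the dummy bottle. The point lies on the board's upper face, 12 mm above the counter; z up, x along the board towards its dummy. The board is a fixed wooden slab, 190 (x) x 100 (y) x 12 mm; a dummy bottle, the same size and shape as the loose one, is fixed upright on it with its axis 95 mm from this point in +x (standing turned as the board).
- pad_carton (a point): Centre of the empty black rubber square (70 x 70 mm, flush with the wood) on the display board that carries the dummy carton. The point lies on the board's upper face, 12 mm above the counter; z up, x along the board towards its dummy. The board is a fixed wooden slab, 190 (x) x 100 (y) x 12 mm; a dummy carton, the same size and shape as the loose one, is fixed upright on it with its axis 95 mm from this point in +x (standing turned as the board).
- pad_can (a point): Centre of the empty black rubber square (70 x 70 mm, flush with the wood) on the display board that carries the dummy can. The point lies on the board's upper face, 12 mm above the counter; z up, x along the board towards its dummy. The board is a fixed wooden slab, 190 (x) x 100 (y) x 12 mm; a dummy can, the same size and shape as the loose one, is fixed upright on it with its axis 95 mm from this point in +x (standing turned as the board).
- pad_jar (a point): Centre of the empty black rubber square (70 x 70 mm, flush with the wood) on the display board that carries the dummy jar. The point lies on the board's upper face, 12 mm above the counter; z up, x along the board towards its dummy. The board is a fixed wooden slab, 190 (x) x 100 (y) x 12 mm; a dummy jar, the same size and shape as the loose one, is fixed upright on it with its axis 95 mm from this point in +x (standing turned as the board).
- jug_center (a point): Bystander: centre (42 mm above its foot) of a loose open steel milk jug, 72 mm in diameter, 85 mm tall, with a handle on its +y side. Not to be moved.
- bowl_center (a point): Bystander: centre (22 mm above its foot) of a loose open blue ceramic bowl, 104 mm across the rim, 45 mm tall. Not to be moved.

How it is judged:
By the outcome, as a careful person would: the job done as asked, in the order asked, and still so for the second after the job is handed in, with the robot touching nothing.
It also fails if it takes over 128 s, if anything falls off the work surface, if the arm or the gripper's body presses on something with over 40 N, if the wrist force passes 120 N, or if a joint passes its speed limit or range.

## Working session

There is one attempt and no reset: what is moved stays moved. The work goes in short steps, Python scripts to look and compute and a tool call to move; the robot and the scene stay as the last step left them, time stands still between calls to the robot, and variables do not carry over. Pictures are saved under pics/ and viewed, at most 14 in all, crops included, and the job is handed in when it is done.

Besides the shell and the picture viewer there is one more tool, called after "Request:" as name(argument=value, ...), one argument or row to a line, values as JSON. move_arm: Moves the arm, as the interface text tells. Its arguments: {"type":"object","properties":{"deltas":{"type":"array","items":{"type":"number"}},"squeeze":{"type":"number"}},"required":["deltas"]}

```bash
mkdir -p pics; cat > h.py <<'E'
import numpy as np, cv2
from scipy.spatial.transform import Rotation as Ro
from plant import robot
def cam2world(name, st=None):
    m=robot.camera_model(name); K=np.array(m["K"])
    if name=="wrist":
        T=np.eye(4); T[:3,:3]=Ro.from_rotvec(st["orientation"]).as_matrix(); T[:3,3]=st["tool_pos"]
        return K, T@np.array(m["tool_from_camera"])
    T=np.eye(4); R=np.array(m["R"]); T[:3,:3]=R.T; T[:3,3]=-R.T@np.array(m["t"]); return K,T
def cloud(depth,K,T):
    v,u=np.mgrid[:480,:640]; P=np.stack([(u-K[0,2])/K[0,0]*depth,(v-K[1,2])/K[1,1]*depth,depth],-1)
    W=P@T[:3,:3].T+T[:3,3]; W[depth<=0]=np.nan; return W
E
cat > a.py <<'E'
from h import *
names="bottle_center carton_center can_center jar_center pad_bottle pad_carton pad_can pad_jar jug_center bowl_center".split()
st=robot.read_state(); print({k:np.round(v,3) for k,v in st.items()})
for c in ("scene","side","wrist"):
    st=robot.read_state(); p,d=robot.read_camera(c); K,T=cam2world(c,st); W=cloud(d,K,T)
    np.savez(f"{c}0.npz",p=p,d=d,W=W); cv2.imwrite(f"pics/{c}0.png",p[:,:,::-1])
    print(c,"cam at",T[:3,3].round(3), "view",T[:3,2].round(2))
    if c=="wrist": continue
    for n in names:
        print(n,[(np.round(r["uv"]).astype(int).tolist(),round(r["confidence"],2),W[int(r["uv"][1]),int(r["uv"][0])].round(3).tolist()) for r in robot.recognise(c,n)[:3]])
E
python3 a.py
```

```text
{'t': np.float64(0.0), 'q': array([ 1.029,  0.131,  1.489, -0.   ,  1.523, -0.085]), 'dq': array([-0.   , -0.001, -0.001, -0.002, -0.001, -0.001]), 'joint_torque': array([-0.0000e+00, -5.5982e+01, -4.9178e+01,  7.7000e-02,  3.5000e-02,
       -0.0000e+00]), 'tool_pos': array([0.264, 0.538, 0.229]), 'orientation': array([-7.110e-01, -3.059e+00,  3.000e-03]), 'force': array([0.592, 0.777, 1.054]), 'wrist_torque': array([ 0.049,  0.025, -0.038]), 'gripper_force': np.float64(0.0), 'opening': np.float64(0.093)}
scene cam at [0.98  0.266 1.024] view [-0.44 -0.23 -0.87]
bottle_center [([305, 213], 0.71, [0.458, -0.065, 0.087])]
carton_center [([371, 235], 0.95, [0.455, 0.096, 0.106]), ([160, 163], 0.55, [0.453, -0.511, 0.017])]
can_center [([226, 190], 0.95, [0.486, -0.262, 0.095]), ([336, 308], 0.18, [0.63, 0.1, 0.071])]
jar_center [([444, 274], 0.81, [0.445, 0.273, 0.06])]
pad_bottle [([256, 286], 0.94, [0.668, -0.072, 0.088])]
pad_carton [([186, 243], 0.88, [0.634, -0.286, 0.05])]
pad_can [([422, 356], 0.75, [0.66, 0.294, 0.114])]
pad_jar [([335, 307], 0.82, [0.628, 0.094, 0.068])]
jug_c
[... 251 characters left out ...]
-0.104, 0.083]), ([251, 118], 0.54, [0.405, 0.428, 0.085]), ([373, 415], 0.17, [0.477, -0.465, 0.006])]
carton_center [([286, 211], 0.81, [0.419, 0.063, 0.087])]
can_center [([346, 333], 0.72, [0.46, -0.309, 0.094])]
jar_center [([273, 166], 0.64, [0.427, 0.249, 0.061])]
pad_bottle [([391, 261], 0.57, [0.644, -0.104, 0.013])]
pad_carton [([414, 336], 0.95, [0.624, -0.315, 0.015])]
pad_can [([346, 156], 0.63, [0.645, 0.279, 0.016])]
pad_jar [([357, 210], 0.88, [0.615, 0.081, 0.012])]
jug_center [([254, 117], 0.69, [0.427, 0.494, 0.031])]
bowl_center [([371, 418], 0.85, [0.471, -0.471, 0.007]), ([273, 163], 0.59, [0.433, 0.265, 0.055])]
wrist cam at [0.202 0.57  0.384] view [ 0.23 -0.11 -0.97]
```

View pics/scene0.png

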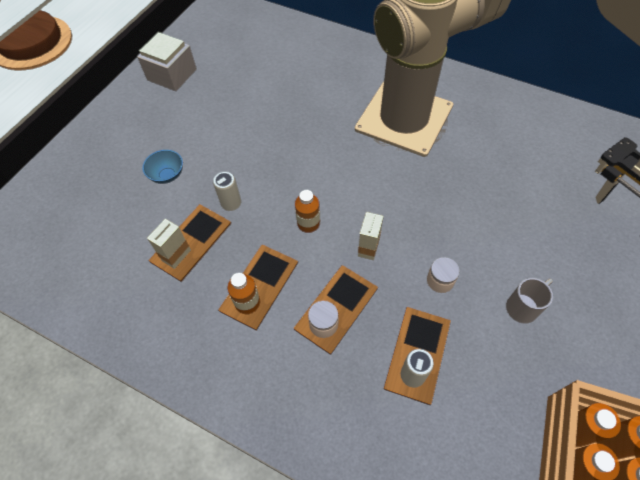

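View pics/side0.png

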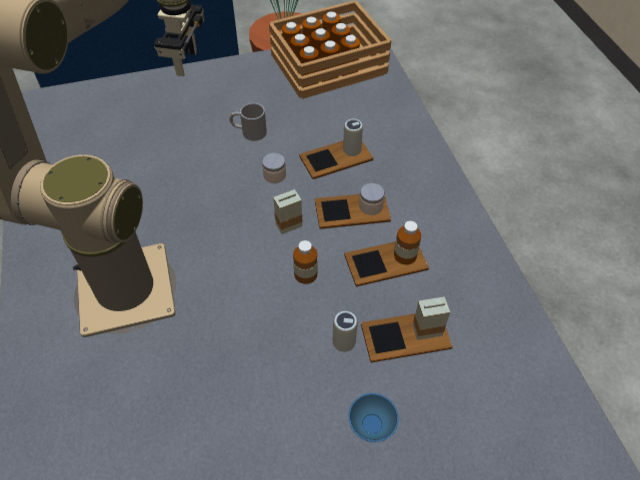

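The scene view shows empty black squares at about (203,225) carton, (269,267) bottle, (348,292) jar and (423,333) can. The loose items are at (307,211), (371,233), (227,190) and (443,274). The side view agrees. Next I fit the geometry.

```bash
cat > b.py <<'E'
from h import *
obj=dict(bottle=(.445,-.085,.120),carton=(.44,.08,.108),can=(.475,-.285,.100),jar=(.437,.262,.060),jug=(.41,.47,.085),bowl=(.465,-.49,.045))
pad=dict(bottle=(.644,-.104),carton=(.624,-.315),can=(.645,.279),jar=(.615,.081))
hd=dict(bottle=.132,carton=.120,can=.112,jar=.072)
def top(W,c,h,rad=.07):
    m=(np.hypot(W[...,0]-c[0],W[...,1]-c[1])<rad)&(np.abs(W[...,2]-h)<.006)
    P=W[m][:,:3]
    if len(P)<8: return "few"
    P=P.astype(np.float32); (x,y),r=cv2.minEnclosingCircle(P[:,:2]); b=cv2.minAreaRect(P[:,:2])
    return f"n{len(P)} z{np.median(P[:,2]):.3f} circ {x:.4f} {y:.4f} r{r:.4f} rect {b[0][0]:.4f} {b[0][1]:.4f} {b[1][0]:.3f}x{b[1][1]:.3f} @{b[2]:.1f}"
for c in("scene","side"):
    f=np.load(c+"0.npz"); W=f["W"]; p=f["p"].astype(int); mx=p.max(-1)
    tb=(np.abs(W[...,2])<.01)&(np.hypot(W[...,0]-.55,W[...,1])<.3); print(c,"table z",np.nanmedian(W[tb][:,2]).round(4))
    for n,o in obj.items(): print(" ",n,top(W,o,o[2]))
    for n,o in pad.items():
        near=(np.hypot(W[...,0]-o[0],W[...,1]-o[1])<.09)&(np.abs(W[...,2]-.012)<.006)
        m=(near&(mx<45)).astype(np.uint8); m=cv2.morphologyEx(m,cv2.MORPH_OPEN,np.ones((3,3)))
        k,l,s,ce=cv2.connectedComponentsWithStats(m); i=1+s[1:,4].argmax(); P=W[l==i].astype(np.float32)
        b=cv2.minAreaRect(P[:,:2]); 
        print("  pad",n,"n",len(P),"z",np.median(P[:,2]).round(4),"mean",P.mean(0)[:2].round(4),"rect",np.round(b[0],4),np.round(b[1],3),round(b[2],1))
        ctr=(b[0][0]+.09,b[0][1])
        a=(np.hypot(W[...,0]-o[0],W[...,1]-o[1])<.21)&(np.abs(W[...,2]-.012)<.006)&((p[...,0]-p[...,2]>40)|(l==i))
        a=cv2.morphologyEx(a.astype(np.uint8),cv2.MORPH_OPEN,np.ones((3,3)))
        k,l2,s2,_=cv2.connectedComponentsWithStats(a); v=l2[l==i]; j=np.bincount(v[v>0]).argmax(); b2=cv2.minAreaRect(W[l2==j][:,:2].astype(np.float32))
        print("     board rect",np.round(b2[0],4),np.round(b2[1],3),round(b2[2],1),"dummy",top(W,(o[0]+.09,o[1],0),hd[n]))
E
python3 b.py
```

```text
scene table z -0.0007Traceback (most recent call last):
  File "b.py", line 14, in <module>
    for n,o in obj.items(): print(" ",n,top(W,o,o[2]))
                                        ~~~^^^^^^^^^^
  File "b.py", line 9, in top
    P=P.astype(np.float32); (x,y),r=cv2.minEnclosingCircle(P[:,:2]); b=cv2.minAreaRect(P[:,:2])
                                    ~~~~~~~~~~~~~~~~~~~~~~^^^^^^^^^
cv2.error: OpenCV(4.12.0) /io/opencv/modules/imgproc/src/shapedescr.cpp:201: error: (-215:Assertion failed) count >= 0 && (depth == CV_32F || depth == CV_32S) in function 'minEnclosingCircle'
```

```bash
sed -i 's/P=P.astype(np.float32); (x/P=P.astype(np.float32); P=np.ascontiguousarray(P); Q=np.ascontiguousarray(P[:,:2]); (x/; s/minEnclosingCircle(P\[:,:2\])/minEnclosingCircle(Q)/; s/minAreaRect(P\[:,:2\])/minAreaRect(np.ascontiguousarray(P[:,:2]))/g; s/minAreaRect(W\[l2==j\]\[:,:2\].astype(np.float32))/minAreaRect(np.ascontiguousarray(W[l2==j][:,:2].astype(np.float32)))/' b.py; python3 b.py
```

```text
scene table z -0.0007
  bottle n127 z0.119 circ 0.4325 -0.0749 r0.0159 rect 0.4327 -0.0748 0.031x0.027 @28.1
  carton n407 z0.107 circ 0.4301 0.0871 r0.0368 rect 0.4298 0.0879 0.063x0.040 @10.8
  can n300 z0.099 circ 0.4679 -0.2774 r0.0274 rect 0.4676 -0.2786 0.051x0.048 @33.9
  jar n567 z0.059 circ 0.4356 0.2722 r0.0318 rect 0.4350 0.2724 0.061x0.061 @30.6
  jug n268 z0.084 circ 0.4174 0.4581 r0.0374 rect 0.4180 0.4593 0.071x0.072 @60.8
  bowl n225 z0.043 circ 0.4683 -0.4796 r0.0535 rect 0.4679 -0.4784 0.102x0.104 @8.9
  pad bottle n 664 z 0.0114 mean [ 0.5904 -0.0955] rect [ 0.5898 -0.0958] [0.065 0.065] 89.5
     board rect [ 0.6351 -0.0946] [0.101 0.191] 90.0 dummy n174 z0.131 circ 0.6848 -0.0946 r0.0162 rect 0.6850 -0.0949 0.029x0.030 @3.8
  pad carton n 499 z 0.011 mean [ 0.5663 -0.3017] rect [ 0.5654 -0.3015] [0.067 0.06 ] 82.6
     board rect [ 0.6086 -0.3033] [0.104 0.191] 84.5 dummy n319 z0.118 circ 0.6679 -0.3096 r0.0284 rect 0.6669 -0.3096 0.043x0.044 @84.1
  pad can n 662 z 0.012 mean [0.5829 0.2833] rect [0.5816 0.284 ] [0.054 0.065] 7.6
     board rect [0.6202 0.2896] 
[... 1037 characters left out ...]
ct 0.6849 -0.0978 0.033x0.029 @77.0
  pad carton n 632 z 0.0133 mean [ 0.5678 -0.3039] rect [ 0.5673 -0.3027] [0.068 0.063] 84.1
     board rect [ 0.6089 -0.3074] [0.101 0.19 ] 84.4 dummy n301 z0.121 circ 0.6696 -0.3113 r0.0295 rect 0.6672 -0.3114 0.043x0.045 @84.7
  pad can n 203 z 0.0135 mean [0.585  0.2842] rect [0.5836 0.281 ] [0.052 0.063] 9.2
     board rect [0.595  0.2839] [0.141 0.108] 9.8 dummy n104 z0.113 circ 0.6767 0.2895 r0.0247 rect 0.6797 0.2892 0.049x0.026 @83.9
  pad jar n 370 z 0.0132 mean [0.5632 0.0903] rect [0.5625 0.0914] [0.069 0.067] 77.2
     board rect [0.5774 0.0886] [0.103 0.135] 81.8 dummy n279 z0.073 circ 0.6559 0.0785 r0.0332 rect 0.6597 0.0790 0.049x0.063 @6.1
```

Request:
move_arm(
  deltas=[-0.458, -0.464, -0.1, 0, 0, -0.457, 1, -0.458, -0.464, -0.1, 0, 0, -0.457, 1, -0.458, -0.464, -0.1, 0, 0, -0.457, 1, -0.458, -0.464, -0.1, 0, 0, -0.457, 1, -0.458, -0.464, -0.1, 0, 0, -0.457, 1, -0.458, -0.464, -0.1, 0, 0, -0.457, 1, -0.458, -0.464, -0.1, 0, 0, -0.457, 1, -0.458, -0.464, -0.1, 0, 0, -0.457, 1, -0.458, -0.464, -0.1, 0, 0, -0.457, 1, -0.458, -0.464, -0.1, 0, 0, -0.457, 1, -0.458, -0.464, -0.1, 0, 0, -0.457, 1, -0.458, -0.464, -0.1, 0, 0, -0.457, 1],
  squeeze=25,
)

```text
t: 2.65
tool_pos: [0.4714, -0.0823, 0.3298]
orientation: [0.006, 3.142, -0.001]
force: [0.2, 0.1, 0.0]
opening: 0.093
gripper_force: 0.0
```

```bash
cat > c.py <<'E'
import sys; src=open("b.py").read()
from h import *
tag=sys.argv[1]; st=robot.read_state(); p,d=robot.read_camera("wrist"); K,T=cam2world("wrist",st)
np.savez(f"wrist{tag}.npz",p=p,d=d,W=cloud(d,K,T)); cv2.imwrite(f"pics/wrist{tag}.png",p[:,:,::-1]); print(st["tool_pos"].round(4),T[:3,3].round(3))
E
python3 c.py 1
sed -e 's/("scene","side")/("scene0","side0","wrist1")/; s/+"0.npz"/+".npz"/' -e 's/ctr=.*/pass/' -e 's/^    for n,o in pad/    for n,o in pad/' b.py > d.py
python3 - <<'E'
s=open("d.py").read()
s=s.replace("pad=dict(bottle=(.644,-.104),carton=(.624,-.315),can=(.645,.279),jar=(.615,.081))","pad=dict(bottle=(.591,-.0965),carton=(.567,-.302),can=(.584,.283),jar=(.561,.092))\nyaw=dict(bottle=0,carton=-5.5,can=7.8,jar=-8.2)")
s=s.replace("top(W,(o[0]+.09,o[1],0),hd[n])","top(W,(o[0]+.095*np.cos(np.radians(yaw[n])),o[1]+.095*np.sin(np.radians(yaw[n])),0),hd[n],.06)")
s=s.replace("i=1+s[1:,4].argmax()","i=1+s[1:,4].argmax() if k>1 else -1\n        if i<0: continue\n        #").replace("#; P=","P=")
open("d.py","w").write(s)
E
python3 d.py | cut -c1-200
```

```text
[ 0.4714 -0.0823  0.3298] [ 0.401 -0.082  0.484]
scene0 table z -0.0007
  bottle n127 z0.119 circ 0.4325 -0.0749 r0.0159 rect 0.4327 -0.0748 0.031x0.027 @28.1
  carton n407 z0.107 circ 0.4301 0.0871 r0.0368 rect 0.4298 0.0879 0.063x0.040 @10.8
  can n300 z0.099 circ 0.4679 -0.2774 r0.0274 rect 0.4676 -0.2786 0.051x0.048 @33.9
  jar n567 z0.059 circ 0.4356 0.2722 r0.0318 rect 0.4350 0.2724 0.061x0.061 @30.6
  jug n268 z0.084 circ 0.4174 0.4581 r0.0374 rect 0.4180 0.4593 0.071x0.072 @60.8
  bowl n225 z0.043 circ 0.4683 -0.4796 r0.0535 rect 0.4679 -0.4784 0.102x0.104 @8.9
  pad bottle n 671 z 0.0114 mean [ 0.5901 -0.0952] rect [ 0.5898 -0.0955] [0.065 0.065] 0.4
     board rect [ 0.6351 -0.0946] [0.101 0.191] 90.0 dummy n174 z0.131 circ 0.6848 -0.0946 r0.0162 rect 0.6850 -0.0949 0.029x0.030 @3.8
  pad carton n 551 z 0.011 mean [ 0.5636 -0.3006] rect [ 0.5634 -0.301 ] [0.066 0.065] 83.8
     board rect [ 0.6086 -0.3033] [0.104 0.191] 84.5 dummy n432 z0.118 circ 0.6589 -0.3084 r0.0351 rect 0.6586 -0.3086 0.043x0.061 @83.5
  pad can n 847 z 0.0119 mean [0.5759 0.2831] rect [0.5754 0.2832] 
[... 1472 characters left out ...]
0.141 0.108] 9.8 dummy n197 z0.113 circ 0.6703 0.2927 r0.0285 rect 0.6692 0.2925 0.054x0.049 @89.3
  pad jar n 381 z 0.0132 mean [0.5623 0.0912] rect [0.5609 0.0915] [0.069 0.067] 82.4
     board rect [0.5774 0.0886] [0.103 0.135] 81.8 dummy n346 z0.073 circ 0.6521 0.0783 r0.0346 rect 0.6534 0.0781 0.063x0.061 @39.2
wrist1 table z -0.0008
  bottle n990 z0.119 circ 0.4341 -0.0772 r0.0154 rect 0.4339 -0.0773 0.030x0.029 @1.1
  carton n2897 z0.107 circ 0.4313 0.0856 r0.0356 rect 0.4317 0.0852 0.060x0.041 @10.9
  can n2333 z0.100 circ 0.4696 -0.2803 r0.0260 rect 0.4695 -0.2802 0.049x0.050 @56.3
  jar n168 z0.057 circ 0.4406 0.2455 r0.0181 rect 0.4412 0.2424 0.036x0.007 @11.0
  jug few
  bowl few
```

View pics/wrist1.png

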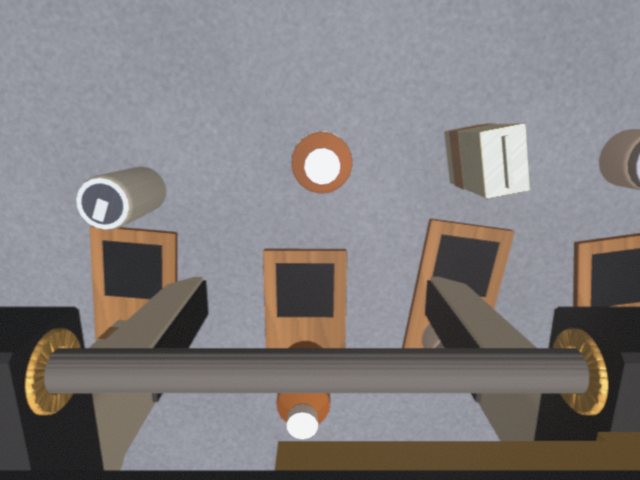

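The wrist view shows the loose bottle at (322,165), the carton at (490,160) and the can at (120,195). The empty squares are at (305,290), (132,270) and (467,265). I'll measure these squares in the wrist frame too.

```bash
sed 's/mx<45/mx<75/; s/("scene0","side0","wrist1")/("wrist1",)/' d.py > e.py; python3 e.py | grep pad; python3 -c "
import numpy as np;f=np.load('wrist1.npz');print(f['p'][290,305],f['p'][270,132],f['W'][290,305],f['W'][270,132])"
```

```text
pad bottle n 2877 z 0.0115 mean [ 0.5915 -0.0968] rect [ 0.5926 -0.0971] [0.067 0.068] 89.8
  pad carton n 2959 z 0.0117 mean [ 0.5651 -0.3028] rect [ 0.5664 -0.3023] [0.069 0.069] 84.8
  pad can n 2476 z 0.0112 mean [0.578  0.2763] rect [0.5782 0.2766] [0.069 0.059] 8.1
  pad jar n 2552 z 0.0114 mean [0.5566 0.0951] rect [0.5619 0.0928] [0.068 0.067] 81.7
[53 53 53] [46 46 50] [ 0.59219316 -0.09651306  0.01125752] [ 0.56562421 -0.3023678   0.01243933]
```

Request:
move_arm(
  deltas=[0.037, 0.005, 0.04, 0, 0, 0, 1, 0.037, 0.005, 0.1, 0, 0, 0, 1, 0.037, 0.005, 0.15, 0, 0, 0, 1, 0.037, 0.005, 0.2, 0, 0, 0, 1, 0.037, 0.005, 0.24, 0, 0, 0, 1, 0.037, 0.005, 0.272, 0, 0, 0, 1, 0.037, 0.005, 0.272, 0, 0, 0, 1, 0.037, 0.005, 0.272, 0, 0, 0, 1, 0.037, 0.005, 0.272, 0, 0, 0, 0, 0.037, 0.005, 0.272, 0, 0, 0, 0, 0.037, 0.005, 0.272, 0, 0, 0, 0, 0.037, 0.005, 0.272, 0, 0, 0, 0],
  squeeze=25,
)

```text
t: 4.2
tool_pos: [0.4343, -0.0753, 0.058]
orientation: [-0.0, 3.141, -0.001]
force: [-0.2, 0.3, -1.1]
opening: 0.0576
gripper_force: 13.8
```

Request:
move_arm(
  deltas=[0, 0, -0.02, 0, 0, 0, 0, 0, 0, -0.06, 0, 0, 0, 0, -0.03, -0.01, -0.07, 0, 0, 0, 0, -0.08, -0.02, -0.07, 0, 0, 0, 0, -0.125, -0.0205, -0.07, 0, 0, 0, 0, -0.158, -0.0205, -0.06, 0, 0, 0, 0, -0.158, -0.0205, -0.05, 0, 0, 0, 0, -0.158, -0.0205, -0.04, 0, 0, 0, 0, -0.158, -0.0205, -0.04, 0, 0, 0, 0],
)

```text
t: 5.32
tool_pos: [0.5901, -0.0951, 0.0961]
orientation: [0.0, -3.139, -0.001]
force: [0.5, 0.4, -2.0]
opening: 0.0575
gripper_force: 25.0
```

```bash
cat > s.py <<'E'
from h import *
A=[]
for _ in range(4):
    st=robot.read_state(); A.append(np.r_[st["tool_pos"],st["orientation"]]); robot.read_camera("wrist")
A=np.array(A); print(A[:,:3].round(4)); m=A.mean(0); x=Ro.from_rotvec(m[3:]).as_matrix()
print(m[:3].round(4), "tool x yaw",np.degrees(np.arctan2(x[1,0],x[0,0])).round(2),"tilt",x[:2,2].round(4),"open",st["opening"],st["force"].round(1))
E
python3 s.py
```

```text
[[ 0.5901 -0.0951  0.0961]
 [ 0.5908 -0.0953  0.0971]
 [ 0.5913 -0.0954  0.0978]
 [ 0.5918 -0.0955  0.0983]]
[ 0.591  -0.0954  0.0973] tool x yaw -16.75 tilt [-1.e+00  3.e-04] open 0.057655203438911 [ 0.2 -0.5 -2.1]
```

Request:
move_arm(
  deltas=[0, -0.001, 0.012, 0, 0, 0, 0, 0, -0.001, 0.02, 0, 0, 0, 0, 0, -0.001, 0.025, 0, 0, 0, 0, 0, -0.001, 0.028, 0, 0, 0, 0, 0, -0.001, 0.028, 0, 0, 0, 0, 0, -0.001, 0.028, 0, 0, 0, 0],
)

```text
t: 6.28
tool_pos: [0.5922, -0.0964, 0.07]
orientation: [-0.0, 3.141, -0.0]
force: [-2.9, 0.9, 2.6]
opening: 0.0581
gripper_force: 25.0
```

Request:
move_arm(
  deltas=[0, 0, 0, 0, 0, 0, 1, 0, 0, 0, 0, 0, 0, 1, 0, 0, 0, 0, 0, 0, 1, 0, 0, -0.05, 0, 0, 0, 1, 0, 0, -0.1, 0, 0, 0, 1, 0.01, 0.01, -0.15, 0, 0, 0, 1, 0.04, 0.05, -0.16, 0, 0, -0.1, 1, 0.08, 0.09, -0.16, 0, 0, -0.19, 1, 0.12, 0.13, -0.16, 0, 0, -0.19, 1, 0.161, 0.182, -0.13, 0, 0, -0.19, 1, 0.161, 0.182, -0.13, 0, 0, -0.19, 1, 0.161, 0.182, -0.13, 0, 0, -0.19, 1],
)

```text
t: 7.78
tool_pos: [0.4311, 0.0857, 0.1998]
orientation: [-0.301, 3.127, -0.001]
force: [1.0, -0.5, 1.1]
opening: 0.0927
gripper_force: 0.0
```

```bash
sed -i 's/A.append(np.r_\[st\["tool_pos"\],st\["orientation"\]\])/A.append(np.r_[st["tool_pos"],st["orientation"]*np.sign(st["orientation"][1])])/; s/(A\[:,:3\].round(4))/(A[-1,:3].round(4))/' s.py; python3 s.py; python3 c.py 2
```

```text
[0.4323 0.0847 0.2006]
[0.4319 0.0851 0.2004] tool x yaw -169.1 tilt [ 0.0013 -0.0003] open 0.09322900771938009 [-0.2 -0.6  0. ]
[0.4323 0.0846 0.2005] [0.363 0.072 0.355]
```

View pics/wrist2.png

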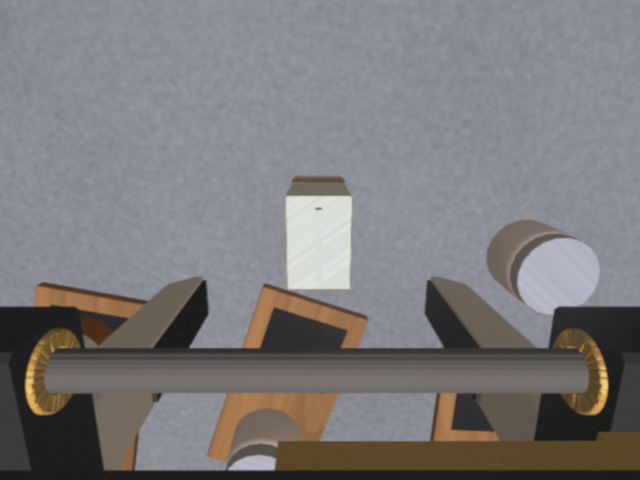

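The wrist view shows the carton top at (319,242), square with the fingers and centred between them, so I descend and grasp.

Request:
move_arm(
  deltas=[0, 0.001, 0.05, 0, 0, 0, 1, 0, 0.001, 0.1, 0, 0, 0, 1, 0, 0.001, 0.13, 0, 0, 0, 1, 0, 0.001, 0.146, 0, 0, 0, 1, 0, 0.001, 0.146, 0, 0, 0, 1, 0, 0.001, 0.146, 0, 0, 0, 1, 0, 0.001, 0.146, 0, 0, 0, 0, 0, 0.001, 0.146, 0, 0, 0, 0, 0, 0.001, 0.146, 0, 0, 0, 0, 0, 0.001, 0.146, 0, 0, 0, 0, 0, 0.001, 0.146, 0, 0, 0, 0],
)

```text
t: 9.4
tool_pos: [0.4308, 0.0865, 0.0536]
orientation: [0.298, -3.127, 0.0]
force: [-0.9, -0.6, -0.5]
opening: 0.0476
gripper_force: 0.0
```

Request:
move_arm(
  deltas=[0, 0, 0, 0, 0, 0, 0, 0, 0, 0, 0, 0, 0, 0, 0, 0, 0, 0, 0, 0, 0, 0, 0, -0.02, 0, 0, 0, 0, 0, 0, -0.07, 0, 0, 0, 0, 0, 0, -0.12, 0, 0, 0, 0, 0, 0, -0.15, 0, 0, 0, 0],
)

```text
t: 10.28
tool_pos: [0.4315, 0.0867, 0.2063]
orientation: [-0.298, 3.125, 0.0]
force: [0.0, -0.5, -1.9]
opening: 0.0395
gripper_force: 25.0
```

Request:
move_arm(
  deltas=[-0.004, -0.03, 0, 0, 0, 0.04, 0, -0.012, -0.08, 0, 0, 0, 0.1, 0, -0.02, -0.14, 0, 0, 0, 0.16, 0, -0.029, -0.2, 0, 0, 0, 0.22, 0, -0.037, -0.26, 0, 0, 0, 0.283, 0, -0.046, -0.32, 0, 0, 0, 0.283, 0, -0.054, -0.375, 0, 0, 0, 0.283, 0, -0.058, -0.406, 0.01, 0, 0, 0.283, 0, -0.058, -0.406, 0.05, 0, 0, 0.283, 0, -0.058, -0.406, 0.09, 0, 0, 0.283, 0, -0.058, -0.406, 0.11, 0, 0, 0.283, 0, -0.058, -0.406, 0.11, 0, 0, 0.283, 0],
)

```text
t: 11.78
tool_pos: [0.5633, -0.3003, 0.0916]
orientation: [-0.145, -3.135, -0.003]
force: [0.1, -0.1, -1.7]
opening: 0.0396
gripper_force: 25.0
```

```bash
python3 s.py
```

```text
[ 0.5658 -0.3018  0.0959]
[ 0.5647 -0.3011  0.0941] tool x yaw 174.69 tilt [ 0.0021 -0.0001] open 0.03977683439154064 [ 0.2 -0.5 -1.7]
```

Request:
move_arm(
  deltas=[0, 0, 0.012, 0, 0, 0, 0, 0, 0, 0.02, 0, 0, 0, 0, 0, 0, 0.026, 0, 0, 0, 0, 0, 0, 0.03, 0, 0, 0, 0, 0, 0, 0.03, 0, 0, 0, 0, 0, 0, 0.03, 0, 0, 0, 0],
)

```text
t: 12.72
tool_pos: [0.5645, -0.301, 0.0655]
orientation: [-0.145, -3.138, -0.0]
force: [-7.3, 5.1, 14.1]
opening: 0.0399
gripper_force: 25.0
```

```bash
python3 s.py
```

```text
[ 0.5645 -0.301   0.0655]
[ 0.5645 -0.301   0.0655] tool x yaw 174.69 tilt [0.0002 0.0002] open 0.03991959072774331 [-7.3  5.2 14.9]
```

Request:
move_arm(
  deltas=[0, 0, 0, 0, 0, 0, 1, 0, 0, 0, 0, 0, 0, 1, 0, 0, 0, 0, 0, 0, 1, 0, 0, -0.04, 0, 0, 0, 1, 0, 0, -0.09, 0, 0, 0, 1, 0, 0, -0.14, 0, 0, 0, 1, 0.04, 0.006, -0.15, 0, 0, -0.05, 1, 0.098, 0.013, -0.15, 0, 0, -0.0925, 1, 0.098, 0.013, -0.14, 0, 0, -0.0925, 1, 0.098, 0.013, -0.14, 0, 0, -0.0925, 1],
)

```text
t: 14.18
tool_pos: [0.4681, -0.2791, 0.2031]
orientation: [-0.002, -3.141, -0.001]
force: [-0.2, 0.2, 0.8]
opening: 0.0932
gripper_force: 0.0
```

```bash
python3 s.py; python3 c.py 3; sed 's/mx<45/mx<75/; s/("scene0","side0","wrist1")/("wrist3",)/' d.py > e.py; python3 e.py | egrep "table|can n|jar n"
```

```text
[ 0.4693 -0.2796  0.204 ]
[ 0.4688 -0.2794  0.2036] tool x yaw 179.97 tilt [ 0.0004 -0.0001] open 0.09305659638434469 [-0.   0.5 -0.1]
[ 0.4693 -0.2796  0.204 ] [ 0.399 -0.279  0.358]
wrist3 table z -0.0008
  can n5144 z0.100 circ 0.4907 -0.2932 r0.0498 rect 0.4911 -0.2852 0.051x0.095 @81.4
```

View pics/wrist3.png

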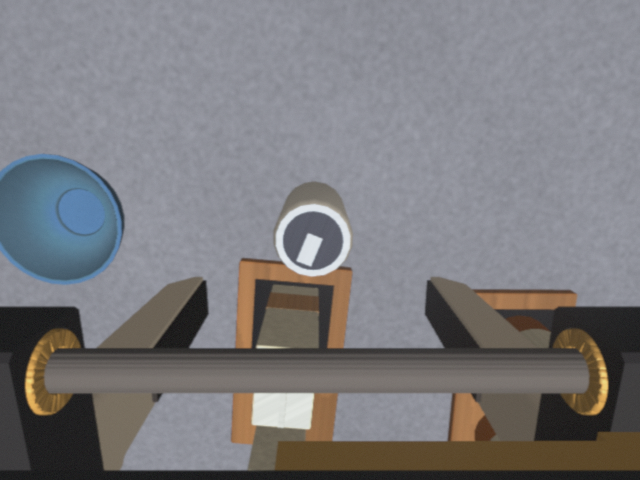

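The wrist view shows the can's rim centred at (313,238) between the fingers. The carton stands upright on its board behind, around (285,360).

Request:
move_arm(
  deltas=[0, 0, 0.05, 0, 0, 0, 1, 0, 0, 0.1, 0, 0, 0, 1, 0, 0, 0.14, 0, 0, 0, 1, 0, 0, 0.157, 0, 0, 0, 1, 0, 0, 0.157, 0, 0, 0, 1, 0, 0, 0.157, 0, 0, 0, 1, 0, 0, 0.157, 0, 0, 0, 0, 0, 0, 0.157, 0, 0, 0, 0, 0, 0, 0.157, 0, 0, 0, 0, 0, 0, 0.157, 0, 0, 0, 0, 0, 0, 0.157, 0, 0, 0, 0, 0, 0, 0.157, 0, 0, 0, 0],
)

```text
t: 15.92
tool_pos: [0.4683, -0.2795, 0.0469]
orientation: [0.001, 3.141, -0.001]
force: [-0.6, -1.8, 2.1]
opening: 0.0531
gripper_force: 25.0
```

Request:
move_arm(
  deltas=[0, 0, 0, 0, 0, 0, 0, 0, 0, -0.02, 0, 0, 0, 0, 0, 0, -0.07, 0, 0, 0, 0, 0, 0, -0.12, 0, 0, 0, 0, 0, 0, -0.17, 0, 0, 0, 0, 0, 0, -0.18, 0, 0, 0, 0],
)

```text
t: 16.68
tool_pos: [0.4696, -0.28, 0.2305]
orientation: [0.0, 3.137, -0.005]
force: [0.1, -0.1, -2.0]
opening: 0.053
gripper_force: 25.0
```

```bash
python3 s.py
```

```text
[ 0.4677 -0.2787  0.2252]
[ 0.4688 -0.2794  0.2281] tool x yaw 179.99 tilt [ 0.0027 -0.0012] open 0.052750984461921696 [ 0.6 -0.5 -3.2]
```

Request:
move_arm(
  deltas=[-0.004, 0.02, 0, 0, 0, 0, 0, -0.012, 0.06, 0, 0, 0, 0, 0, -0.022, 0.115, 0, 0, 0, 0, 0, -0.033, 0.17, 0, 0, 0, 0, 0, -0.044, 0.225, 0, 0, 0, -0.03, 0, -0.055, 0.28, 0, 0, 0, -0.06, 0, -0.065, 0.335, 0, 0, 0, -0.09, 0, -0.075, 0.39, 0, 0, 0, -0.136, 0, -0.086, 0.445, 0, 0, 0, -0.136, 0, -0.096, 0.5, 0, 0, 0, -0.136, 0, -0.105, 0.545, 0, 0, 0, -0.136, 0, -0.1085, 0.561, 0, 0, 0, -0.136, 0],
)

```text
t: 18.38
tool_pos: [0.5749, 0.2851, 0.2242]
orientation: [0.218, -3.13, 0.001]
force: [0.1, -0.5, -1.6]
opening: 0.0533
gripper_force: 25.0
```

Request:
move_arm(
  deltas=[0, 0, 0, 0, 0, 0, 0, 0, 0, 0, 0, 0, 0, 0, 0, 0, 0.04, 0, 0, 0, 0, 0, 0, 0.09, 0, 0, 0, 0, 0, 0, 0.125, 0, 0, 0, 0, 0, 0, 0.135, 0, 0, 0, 0, 0, 0, 0.135, 0, 0, 0, 0, 0, 0, 0.135, 0, 0, 0, 0],
)

```text
t: 19.38
tool_pos: [0.5784, 0.282, 0.0942]
orientation: [-0.212, 3.131, 0.002]
force: [0.4, -0.1, -0.9]
opening: 0.0528
gripper_force: 25.0
```

```bash
python3 s.py
```

```text
[0.5779 0.2822 0.0936]
[0.5782 0.2822 0.094 ] tool x yaw -172.24 tilt [0.0033 0.0013] open 0.0529643486139866 [ 0.3  0.  -1.9]
```

Request:
move_arm(
  deltas=[0.001, 0, 0.012, 0, 0, 0, 0, 0.001, 0, 0.022, 0, 0, 0, 0, 0.001, 0, 0.03, 0, 0, 0, 0, 0.001, 0, 0.034, 0, 0, 0, 0, 0.001, 0, 0.034, 0, 0, 0, 0, 0.001, 0, 0.034, 0, 0, 0, 0],
)

```text
t: 20.32
tool_pos: [0.5757, 0.2815, 0.0587]
orientation: [0.213, -3.134, 0.001]
force: [-6.1, -3.1, 10.0]
opening: 0.0527
gripper_force: 25.0
```

```bash
python3 s.py
```

```text
[0.5757 0.2815 0.0587]
[0.5757 0.2815 0.0587] tool x yaw -172.22 tilt [ 0.0004 -0.0005] open 0.05302459030087553 [-5.4 -3.  10. ]
```

Request:
move_arm(
  deltas=[0, 0, 0, 0, 0, 0, 1, 0, 0, 0, 0, 0, 0, 1, 0, 0, 0, 0, 0, 0, 1, 0, 0, -0.04, 0, 0, 0, 1, 0, 0, -0.09, 0, 0, 0, 1, 0, 0, -0.14, 0, 0, 0, 1, 0.05, 0.003, -0.15, 0, 0, 0.05, 1, 0.1, 0.005, -0.15, 0, 0, 0.136, 1, 0.141, 0.0075, -0.14, 0, 0, 0.136, 1, 0.141, 0.0075, -0.14, 0, 0, 0.136, 1, 0.141, 0.0075, -0.14, 0, 0, 0.136, 1],
)

```text
t: 21.9
tool_pos: [0.4358, 0.2702, 0.1982]
orientation: [0.0, 3.14, 0.001]
force: [0.3, 0.3, 0.0]
opening: 0.0928
gripper_force: 0.0
```

```bash
python3 s.py; python3 c.py 4; sed 's/mx<45/mx<75/; s/("scene0","side0","wrist1")/("wrist4",)/' d.py > e.py; python3 e.py | egrep "table|jar"
```

```text
[0.4363 0.2702 0.1982]
[0.4362 0.2702 0.1983] tool x yaw 179.97 tilt [0.0013 0.0005] open 0.0929343499492284 [-0.5  0.1 -0.2]
[0.4362 0.2702 0.1981] [0.366 0.27  0.352]
wrist4 table z -0.0006
  jar n5545 z0.059 circ 0.4364 0.2702 r0.0311 rect 0.4363 0.2705 0.061x0.061 @62.9
  pad jar n 1035 z 0.0117 mean [0.5392 0.0763] rect [0.5439 0.0806] [0.041 0.036] 83.2
```

View pics/wrist4.png

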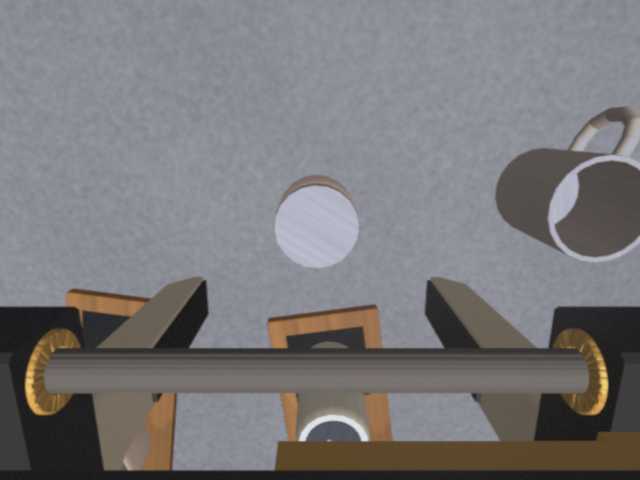

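The wrist view shows the jar lid at (316,226), measured at (0.4364, 0.2702), right under the gripper. The jug at (600,200) is clear of it, and the can stands upright on its board.

Request:
move_arm(
  deltas=[0, 0, 0.05, 0, 0, 0, 1, 0, 0, 0.1, 0, 0, 0, 1, 0, 0, 0.14, 0, 0, 0, 1, 0, 0, 0.165, 0, 0, 0, 1, 0, 0, 0.178, 0, 0, 0, 1, 0, 0, 0.18, 0, 0, 0, 1, 0, 0, 0.18, 0, 0, 0, 1, 0, 0, 0.18, 0, 0, 0, 0, 0, 0, 0.18, 0, 0, 0, 0, 0, 0, 0.18, 0, 0, 0, 0, 0, 0, 0.18, 0, 0, 0, 0, 0, 0, 0.18, 0, 0, 0, 0],
)

```text
t: 23.65
tool_pos: [0.4352, 0.2701, 0.0179]
orientation: [0.0, 3.141, 0.0]
force: [-0.9, -0.1, 3.1]
opening: 0.0631
gripper_force: 25.0
```

Request:
move_arm(
  deltas=[0, 0, 0, 0, 0, 0, 0, 0, 0, -0.02, 0, 0, 0, 0, 0, 0, -0.07, 0, 0, 0, 0, 0, 0, -0.12, 0, 0, 0, 0, 0, 0, -0.15, 0, 0, 0, 0, 0, 0, -0.15, 0, 0, 0, 0, 0, 0, -0.15, 0, 0, 0, 0],
)

```text
t: 24.52
tool_pos: [0.4341, 0.2695, 0.1655]
orientation: [-0.0, -3.139, 0.002]
force: [-0.1, 0.1, -2.5]
opening: 0.0629
gripper_force: 25.0
```

```bash
python3 s.py
```

```text
[0.4338 0.2694 0.1652]
[0.4339 0.2694 0.1652] tool x yaw 179.98 tilt [ 0.0033 -0.0017] open 0.06316978940163646 [ 0.6 -0.5 -2.2]
```

Request:
move_arm(
  deltas=[-0.015, -0.02, 0, 0, 0, 0.03, 0, -0.045, -0.065, 0, 0, 0, 0.08, 0, -0.08, -0.11, 0, 0, 0, 0.143, 0, -0.11, -0.155, 0, 0, 0, 0.143, 0, -0.126, -0.177, 0, 0, 0, 0.143, 0, -0.126, -0.177, 0.02, 0, 0, 0.143, 0, -0.126, -0.177, 0.06, 0, 0, 0.143, 0, -0.126, -0.177, 0.09, 0, 0, 0.143, 0, -0.126, -0.177, 0.105, 0, 0, 0.143, 0, -0.126, -0.177, 0.105, 0, 0, 0.143, 0, -0.126, -0.177, 0.105, 0, 0, 0.143, 0],
)

```text
t: 26.1
tool_pos: [0.5618, 0.0934, 0.0639]
orientation: [0.224, 3.132, 0.0]
force: [-0.1, 0.3, -2.8]
opening: 0.0632
gripper_force: 25.0
```

```bash
python3 s.py
```

```text
[0.5622 0.0932 0.0643]
[0.5621 0.0933 0.0642] tool x yaw 171.8 tilt [0.0025 0.0002] open 0.06317329438435834 [ 1.1 -0.9 -1.9]
```

Request:
move_arm(
  deltas=[0, 0, 0.012, 0, 0, 0, 0, 0, 0, 0.022, 0, 0, 0, 0, 0, 0, 0.03, 0, 0, 0, 0, 0, 0, 0.034, 0, 0, 0, 0, 0, 0, 0.034, 0, 0, 0, 0, 0, 0, 0.034, 0, 0, 0, 0],
)

```text
t: 27.05
tool_pos: [0.5606, 0.0929, 0.0296]
orientation: [-0.225, -3.132, 0.001]
force: [-10.0, -1.5, 12.0]
opening: 0.0629
gripper_force: 25.0
```

Request:
move_arm(
  deltas=[0, 0, 0, 0, 0, 0, 1, 0, 0, 0, 0, 0, 0, 1, 0, 0, 0, 0, 0, 0, 1, 0, 0, -0.03, 0, 0, 0, 1, 0, 0, -0.08, 0, 0, 0, 1, 0, 0, -0.14, 0, 0, 0, 1, 0, 0, -0.2, 0, 0, 0, 1, 0.05, 0, -0.26, 0, 0, 0, 1, 0.1, 0, -0.3, 0, 0, 0, 1, 0.12, 0, -0.32, 0, 0, 0, 1, 0.12, 0, -0.32, 0, 0, 0, 1, 0.12, 0, -0.32, 0, 0, 0, 1],
)

```text
t: 28.55
tool_pos: [0.4425, 0.1101, 0.3478]
orientation: [-0.225, -3.133, 0.0]
force: [-0.0, -0.6, -0.9]
opening: 0.0928
gripper_force: 0.0
```

```bash
python3 c.py 5; sed 's/"pics\//"pics\/f/; s/{c}0.npz/{c}9.npz/' a.py | sed 's/if c=="wrist": continue/continue/' > f.py; python3 f.py | tail -3
python3 - <<'E'
s=open("d.py").read().split("for c in(")[0]; exec(s)
for c in ("scene9","side9","wrist5"):
    W=np.load(c+".npz")["W"]; print(c)
    for n,o in obj.items():
        t=(*pad[n],o[2]+.012) if n in pad else o
        print(" ",n,top(W,t,t[2],.06 if n in pad and n!="jar" else .05 if n in pad else .07))
E
```

```text
[0.4425 0.1101 0.3478] [0.373 0.12  0.502]
scene cam at [0.98  0.266 1.024] view [-0.44 -0.23 -0.87]
side cam at [ 0.23  -0.913  1.268] view [ 0.17  0.6  -0.79]
wrist cam at [0.373 0.12  0.501] view [ 0.25 -0.04 -0.97]
scene9
  bottle n160 z0.131 circ 0.5898 -0.0946 r0.0158 rect 0.5907 -0.0943 0.030x0.029 @83.5
  carton n386 z0.119 circ 0.5626 -0.2984 r0.0356 rect 0.5627 -0.2984 0.041x0.060 @85.2
  can n499 z0.111 circ 0.5763 0.2835 r0.0262 rect 0.5767 0.2837 0.049x0.051 @3.3
  jar n591 z0.071 circ 0.5603 0.0951 r0.0314 rect 0.5604 0.0954 0.061x0.059 @26.4
  jug n260 z0.084 circ 0.4155 0.4616 r0.0399 rect 0.4182 0.4589 0.073x0.071 @13.6
  bowl n231 z0.042 circ 0.4687 -0.4799 r0.0544 rect 0.4670 -0.4789 0.106x0.100 @38.1
side9
  bottle n121 z0.133 circ 0.5893 -0.0971 r0.0179 rect 0.5898 -0.0965 0.031x0.031 @32.4
  carton n439 z0.121 circ 0.5627 -0.3011 r0.0345 rect 0.5630 -0.3015 0.044x0.061 @84.7
  can n199 z0.113 circ 0.5737 0.2799 r0.0296 rect 0.5738 0.2799 0.055x0.049 @74.3
  jar n353 z0.073 circ 0.5610 0.0924 r0.0348 rect 0.5592 0.0920 0.064x0.061 @53.3
  jug n142 z0.084 circ 0.4112 0.4585 r0.0435 rect 0.4160 0.4574 0.074x0.077 @23.6
  bowl n425 z0.044 circ 0.4688 -0.4810 r0.0525 rect 0.4685 -0.4819 0.102x0.102 @72.9
wrist5
  bottle few
  carton few
  can n1228 z0.111 circ 0.5753 0.2815 r0.0255 rect 0.5696 0.2884 0.051x0.031 @40.6
  jar n2277 z0.071 circ 0.5614 0.0927 r0.0313 rect 0.5610 0.0930 0.061x0.061 @35.8
  jug n335 z0.083 circ 0.4199 0.4318 r0.0246 rect 0.4201 0.4259 0.049x0.012 @1.8
  bowl few
```

View pics/fside0.png

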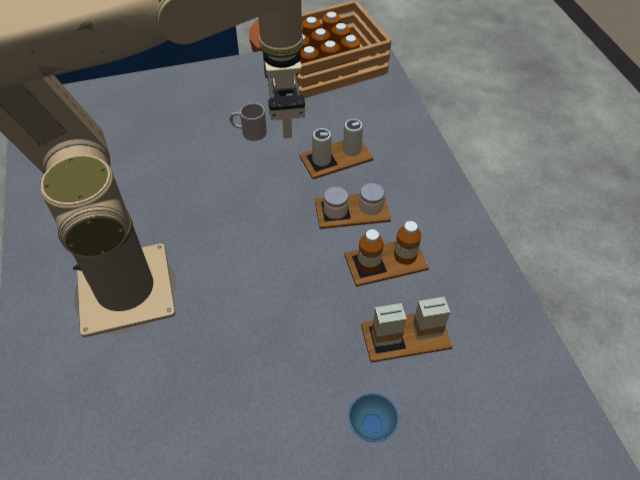

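View pics/wrist5.png

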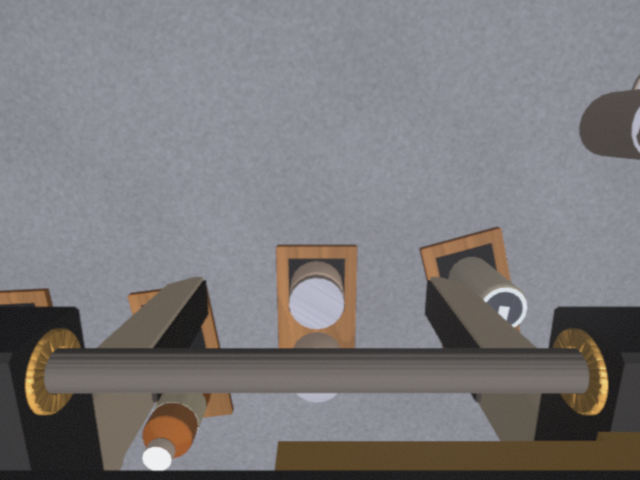

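The side view shows all four items upright on their squares: carton (389,325), bottle (371,250), jar (336,205) and can (321,147). The wrist view agrees. They sit within about 2 mm of the square centres, and the jug and bowl haven't moved.

```bash
python3 -c "
from plant import robot; print(robot.close_job())"
```

```text
the job is handed in; nothing more can be done
None
```

The bottle, carton, can and jar each stand upright on the square beside their matching dummy, within about 2 mm of its centre. The carton is square with its board to within about 1°, the jug and bowl were left where they were, and the job was handed in at about 29 s of the 128 s limit.

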